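Seat the loaded slide and hold the spring guard open

TASK

With the guard still down, push the loaded slide of the blue bench fixture home by its upright plate until you feel it press firmly on its stop, and leave it there. Then lift the spring guard by its grip bar to 60 degrees from closed and hold it there so that a colleague can gauge the seated bushings; finish still holding it, because it springs shut when let go. Leave everything else on the bench where it is.

Things in the scene. Friction and masses are not known exactly. Their poses are not given: they have to be found in the camera images.
- fixture: Fixed blue fixture, bed 250 x 190 x 15 mm. Origin: on the bench, midway between its side cheeks; x points from its open front to its hinge side (away from the robot, within 17 degrees), z up. Bed: x -140 to +110 mm. Cheeks: y +-88 mm, 12 mm thick, x -62 to +73 mm, 95 mm high; an equally high cross wall at x 74 to 90 mm.
- slide (a joint): Travel (m) of the bright steel slide carrying four black bushings: 0 = home against its rigid stop, growing as it stands out of the fixture's front (fixture's -x), at most 0.058. It starts 0.030 to 0.055 out, drags with about 2 N of friction, stays where it is left, has no latch.
- slide_plate (a point): Middle of the outer (front) face of the slide's bent-up push plate: 80 mm wide along the fixture's y, 8 mm thick, its top edge 68 mm and this point 45 mm above the bench. It lies 170 mm in front of the fixture's origin when the slide is home, and moves with the slide. Nothing stands in front of it.
- guard (a joint): Opening angle (rad) of the guard, a hinged aluminium frame 192 mm wide, 6 mm thick, with a clear pane, covering the fixture from the hinge to 120 mm in front of it: 0 = closed and level, grows as its near edge swings up and away from the robot, end of travel 1.5 (60 degrees = 1.047). Gravity and a spring pull it shut at every angle; holding takes about 2 to 4 N at the bar.
- guard_hinge (a point): Middle of the guard's hinge axis: 60 mm behind the fixture's origin and 100 mm above the bench. The axis runs along the fixture's y.
- guard_bar (a point): Middle of the guard's round steel grip bar, 12 mm in diameter, 110 mm long along the fixture's y, on a bent arm at each end (middle 90 mm free). Guard closed: 150 mm in front of and 30 mm above the hinge axis (130 mm above the bench), 30 mm ahead of the frame's near edge and 30 mm above the frame's mid-plane. Moves with the guard.
- bushing_a: Loose black flanged bushing, diameter 46 mm, 50 mm high, standing beside the fixture on its left. Origin: centre of its underside. Leave alone.
- bushing_b: Loose black flanged bushing like the other, standing beside the fixture on its right. Origin: centre of its underside. Leave alone.
- bushing_c: Loose black flanged bushing, 46 mm by 50 mm high, standing out to the left. Origin: centre of its underside. Leave alone.
- jar: Clear jar with a white cap, diameter 80 mm, 100 mm high, far left. Origin: centre of its underside. Leave alone.
- wrench: Steel wrench lying to the right. Leave alone.
- driver: Screwdriver lying to the right, near the robot. Leave alone.

How it is judged:
By the outcome, as a careful person would: the job done as asked, in the order asked, and still so for the second after the job is handed in, while the arm keeps its last pose, push and grip.
It also fails if it takes over 58 s, if anything falls off the work surface, if the arm or the gripper's body presses on something with over 40 N, if the wrist force passes 120 N, or if a joint passes its speed limit or range.

ROBOT

A 6-joint arm with a two-finger parallel gripper is mounted at the origin on the work surface. World frame = base frame: x ahead of the robot, y to its left, z up, the work surface at z = 0. Lengths are in m, angles in degrees, forces in N, time in s.
With the tool pointing down it reaches from about 0.3 to 0.75 m from the base axis. Payload 8.5 kg.
Tool frame: the origin (TCP) lies on the centre line of the jaws, within the pads' length; the fingertips stand 19 mm ahead of it and the grasp point (between the pads) is the TCP (env.tcp_to_tips is the z of the fingertips in the tool frame, in m); z points along the fingers, y is the line along which they close (so a half turn about z gives the same grasp; the last joint's range is limited). The gripper opens to 85 mm and grips with 20 to 120 N. Pads are 22 mm wide; open, the fingers measure 114 mm over their backs; the gripper's body (76 mm by 85 mm) begins 54 mm behind the grasp point. The pads swing forward as they close: fully open they stand 13 mm farther back than shut.
Start: joints at [63.295, 21.807, 74.336, -0, 83.858, -12.336], TCP at [0.136, 0.533, 0.25] pointing down, gripper open.
Joint ranges: [-178.18, 178.18], [-50.72, 133.34], [12.68, 142.11], [-81.47, 261.47], [9.98, 163.14], [-165.26, 165.26]. Speed limits (degrees/s): [136.94, 136.94, 180, 180, 180, 180].

INTERFACE

Orientations are given as a 3x3 rotation matrix whose columns are the frame's x, y, z axes.
In Python, from rig import env gives the robot as it stands.
- The arm moves only by the tool servo_tool, never from a script. Its argument "steps" is a list of rows, each an object of numbers: "tx", "ty", "tz": the shift along the world's x, y, z in cm; "yaw": the turn about the world's z in degrees; "claw": the finger opening in cm, from 0 to 8.54. In form: [{"tx": .., "ty": .., "tz": .., "yaw": .., "claw": ..}, ...]. A call has 1 to 20 rows; each row shifts and turns the commanded pose from where the row before left it; what a row does not reach is not made up. A row lasts 1/10 s, in which the tool goes at most 50 mm and 8.59 degrees, less where a joint would pass 70% of its speed; a pose out of reach is approached as far as the arm can. A call with a gripper value outside its range is refused whole. The fingers move at their own pace and stop on an object; "newtons" is the grip in N (left out, the last holds). Time passes only in rows, so rows that do not move let the fingers close. It gives the time, the measured TCP pose, the force, the opening and the grip force at its end, in the units of the state.
- env.observe(): the state, without advancing time (a new reading comes with each control period).
- env.get_image(name): name is "scene" or "side" or "wrist"; returns (picture, depth): 384x512x3 uint8, red, green, blue; 384x512 float32, m along the optical axis (not along the pixel's ray), 0 where there is no reading.
- env.camera_model(name): a dict with "fovy" (degrees; the focal length in pixels is half the picture's height over the tangent of half this angle, whatever the lens; pixels are square), "cx", "cy" (the principal point, pixels), "dist_coeffs" ([k1, k2, p1, p2, k3] as OpenCV has them; the pictures are not rectified), "T" (4x4, takes a point from camera to world coordinates). Camera axes: x right, y down, z forward; pixel columns grow to the right and rows downward; lengths in m; the calibration is good to about 2 mm. A picture is of the moment at which its call begins: read the wrist's pose just before it. camera_model takes no time and is no camera call; for the wrist camera it gives the pose at the moment of the call.
- env.close_job(): hands the job in; it is judged then, once.
The state is a dict: "time_s": time; "q": joint angles; "qvel": joint speeds; "joint_efforts": joint torques, N m; "position": TCP position; "tool_rot": TCP orientation; "ft_force": force on the tool from outside, world axes, zero at the start; "wrist_torque": the same for the moment, N m; "grip_width": finger opening in m; "gripper_force": force on a finger pad.
Only numpy, scipy, OpenCV 4.12 (cv2) and the standard library are available. Lean on these libraries where they do the work, as an engineer would, in place of code of your own. Each camera call takes 0.05 s, during which the arm holds its last target. There are 200 camera calls.

## Working session

There is one attempt and no reset: what is moved stays moved. The work goes in short steps, Python scripts to look and compute and a tool call to move; the robot and the scene stay as the last step left them, time stands still between calls to the robot, and variables do not carry over. Pictures are saved under pics/ and viewed, at most 10 in all, crops included, and the job is handed in when it is done.

Besides the shell and the picture viewer there is one more tool, called after ">>>" as a command line: name --argument value ..., lists and objects as JSON in quotes. servo_tool: Moves the arm, as the interface text tells. Its arguments: {"type":"object","properties":{"steps":{"type":"array"},"newtons":{"type":"number"}},"required":["steps"]}

```bash
mkdir -p pics
cat > h.py <<'E'
from rig import env
import numpy as np, cv2
def cloud(n):
    m=env.camera_model(n); im,d=env.get_image(n)
    H,W=d.shape; f=H/2/np.tan(np.radians(m["fovy"]/2))
    K=np.array([[f,0,m["cx"]],[0,f,m["cy"]],[0,0,1]])
    v,u=np.mgrid[:H,:W]
    p=cv2.undistortPoints(np.stack([u,v],-1).reshape(-1,1,2).astype(np.float64),K,np.array(m["dist_coeffs"],float)).reshape(H,W,2)
    P=np.dstack([p[...,0]*d,p[...,1]*d,d]); T=np.array(m["T"])
    P=P@T[:3,:3].T+T[:3,3]; P[d==0]=np.nan
    return im,P
E
python3 - <<'E'
from h import *
print(env.observe())
for n in("scene","side"):
    im,P=cloud(n); np.savez(n+".npz",im=im,P=P)
    cv2.imwrite(f"pics/{n}0.png",im[...,::-1])
    print(n,np.array(env.camera_model(n)["T"]).round(3).tolist())
    hsv=cv2.cvtColor(im,cv2.COLOR_RGB2HSV)
    m=(hsv[...,0]>95)&(hsv[...,0]<130)&(hsv[...,1]>110)&np.isfinite(P[...,0])
    m&=P[...,2]>-.01
    print(m.sum(),np.percentile(P[m],[2,50,98],axis=0).round(3).tolist())
E
```

```text
{'time_s': 0.0, 'q': array([ 6.32926071e+01,  2.18424371e+01,  7.43853674e+01,  2.53890100e-04,
        8.38560714e+01, -1.23332720e+01]), 'qvel': array([ 0.04383059, -0.0128549 , -0.02969844,  0.00681268,  0.01969785,
        0.06631389]), 'joint_efforts': array([ 2.22296421e-05, -4.48466885e+01, -2.31280965e+01, -2.24845890e-04,
        4.85179306e-03,  1.27873741e-05]), 'position': array([0.13639799, 0.53255219, 0.24969457]), 'tool_rot': array([[-9.68695166e-01,  2.48252366e-01, -6.61866180e-04],
       [ 2.48253046e-01,  9.68694338e-01, -1.30574860e-03],
       [ 3.16990842e-04, -1.42918266e-03, -9.99998928e-01]]), 'ft_force': array([-0.47840228,  0.53770857, -0.50291284]), 'wrist_torque': array([-0.00254419, -0.03394377, -0.0421695 ]), 'gripper_force': 0.0, 'grip_width': 0.08541535421846498}
scene [[-0.649, 0.613, -0.451, 1.004], [0.761, 0.535, -0.367, 0.371], [0.016, -0.581, -0.814, 0.932], [0.0, 0.0, 0.0, 1.0]]
7105 [[-0.829, -1.179, 0.004], [0.319, -0.003, 0.034], [0.914, 0.244, 0.16]]
side [[0.999, -0.032, 0.036, 0.483], [-0.048, -0.611, 0.79, -0.981], [-0.003, -0.791, -0.612, 0.843], [0.0, 0.0, 0.0, 1.0]]
4040 [[0.207, -0.048, 0.006], [0.351, 0.851, 0.071], [0.902, 1.127, 0.479]]
```

View pics/scene0.png

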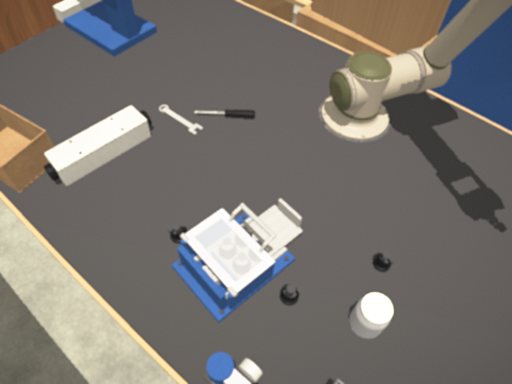

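View pics/side0.png

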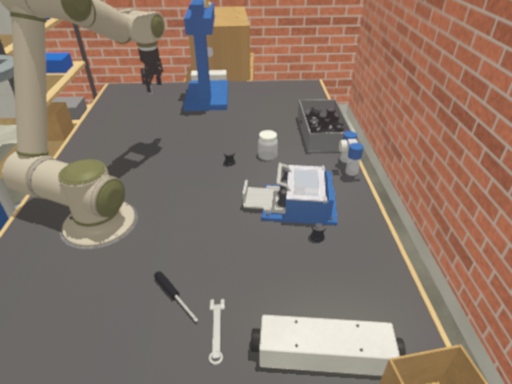

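The scene view shows the fixture at about (235,260) with its plate at (290,213) and grip bar at (255,232), facing the robot. In the side view, the fixture is at (300,195) and the plate at (247,195). Next I'll fit the fixture's pose by height bands.

Run:
```python
from h import *
for n,(r0,r1,c0,c1) in dict(scene=(190,320,165,310),side=(155,228,235,345)).items():
    z=np.load(n+".npz"); P=z["P"][r0:r1,c0:c1].reshape(-1,3); C=z["im"][r0:r1,c0:c1].reshape(-1,3)
    hsv=cv2.cvtColor(C[None],cv2.COLOR_RGB2HSV)[0]
    blue=(hsv[:,0]>95)&(hsv[:,0]<130)&(hsv[:,1]>110)
    for name,m in dict(bed=blue&(abs(P[:,2]-.015)<.006),frame=~blue&(abs(P[:,2]-.103)<.007),bar=~blue&(P[:,2]>.120)&(P[:,2]<.145),plate=~blue&(P[:,2]>.03)&(P[:,2]<.075)&(P[:,0]<.42)).items():
        Q=P[m]
        if len(Q)<5: print(n,name,len(Q));continue
        (c,s,a)=cv2.minAreaRect(Q[:,:2].astype(np.float32)*1000)
        print(n,name,len(Q),np.round(c),np.round(s),round(a,1),"med",np.median(Q,0).round(3),np.percentile(Q,[3,97],0).round(3).tolist())
# topdown height map of scene
z=np.load("scene.npz");P=z["P"];im=z["im"]
out=np.zeros((500,500,3),np.uint8)
big=np.full((250,250),-1.)
pts=[]
for n in("scene","side"):
    z=np.load(n+".npz");P=z["P"].reshape(-1,3);im=z["im"].reshape(-1,3)
    k=np.isfinite(P[:,0])&(P[:,0]>.25)&(P[:,0]<.75)&(P[:,1]>-.15)&(P[:,1]<.35)&(P[:,2]>.005)
    pts.append(P[k])
Q=np.vstack(pts);Q=Q[np.argsort(Q[:,2])]
col=cv2.applyColorMap(np.clip(Q[:,2]/.15*255,0,255).astype(np.uint8)[:,None],cv2.COLORMAP_JET)[:,0]
for p,c in zip(Q,col): cv2.circle(out,(int((.35-p[1])*1000),int((.75-p[0])*1000)),1,c.tolist(),-1)
for i in range(0,500,100): cv2.line(out,(i+50,0),(i+50,499),(80,80,80),1);cv2.line(out,(0,i+50),(499,i+50),(80,80,80),1)
cv2.imwrite("pics/top0.png",out)
```

```text
scene bed 1149 [674.  34.] [237. 248.] 81.9 med [0.78  0.083 0.015] [[0.57, -0.04, 0.011], [0.806, 0.161, 0.019]]
scene frame 3920 [699.  53.] [197. 137.] 81.1 med [0.696 0.06  0.103] [[0.634, -0.036, 0.1], [0.756, 0.145, 0.106]]
scene bar 330 [615.  66.] [121.  40.] 81.4 med [0.607 0.071 0.134] [[0.593, 0.008, 0.123], [0.636, 0.123, 0.138]]
scene plate 0
side bed 366 [674.  48.] [184. 249.] 81.8 med [ 0.679 -0.028  0.015] [[0.546, -0.052, 0.01], [0.799, 0.062, 0.02]]
side frame 1287 [705.  52.] [202. 149.] 80.8 med [0.692 0.042 0.103] [[0.63, -0.043, 0.099], [0.753, 0.143, 0.106]]
side bar 118 [614.  64.] [120.  37.] 83.7 med [0.604 0.051 0.134] [[0.591, 0.005, 0.121], [0.633, 0.121, 0.138]]
side plate 0
```

View pics/top0.png

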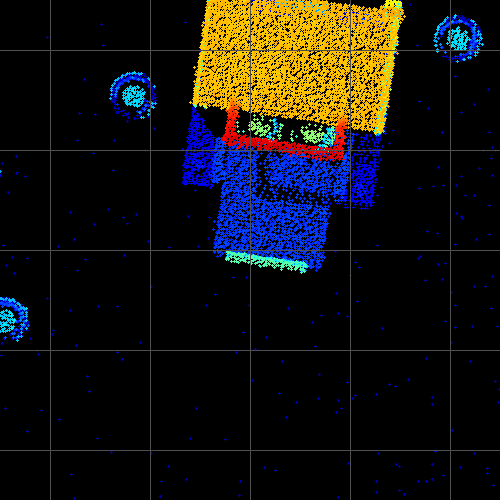

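The top-down map (1 mm per pixel, x = .75 − row, y = .35 − col) shows the bar at row ~148, cols 225–343. The plate's top edge is at row ~262, cols 226–308, and the loose bushings are well clear. Next is the pose fit.

Run:
```python
from h import *
for n in("scene","side"):
    z=np.load(n+".npz"); P=z["P"].reshape(-1,3); P=P[np.isfinite(P[:,0])]
    def box(x0,x1,y0,y1,z0,z1): 
        return P[(P>[x0,y0,z0]).all(1)&(P<[x1,y1,z1]).all(1)]
    fr=box(.62,.90,-.07,.17,.098,.109); c,s,a=cv2.minAreaRect(fr[:,:2].astype(np.float32)*1000); print(n,"frame",c,s,a)
    b=box(.58,.64,-.02,.15,.127,.145); 
    c,s,a=cv2.minAreaRect(b[:,:2].astype(np.float32)*1000); print("bar",c,s,a)
    b=b[b[:,0]-.14*(b[:,1]-.065)<.614]; k=np.polyfit(b[:,1],b[:,0],1); print("bar line",len(b),b.mean(0).round(4),np.degrees(np.arctan(k[0])),b[:,1].min(),b[:,1].max(),"ztop",np.percentile(b[:,2],97))
    p=box(.45,.53,.0,.16,.05,.08); 
    for zz in ((.05,.062),(.062,.075)):
        q=p[(p[:,2]>zz[0])&(p[:,2]<zz[1])]
        if len(q)<5: continue
        k=np.polyfit(q[:,1],q[:,0],1); print("plate",zz,len(q),q.mean(0).round(4),np.degrees(np.arctan(k[0])),cv2.minAreaRect(q[:,:2].astype(np.float32)*1000))
T=np.array(env.camera_model("wrist")["T"]);o=env.observe()
print("wristcam in tool",(o["tool_rot"].T@(T[:3,3]-o["position"])).round(3))
```

```text
scene frame (704.9735717773438, 52.326114654541016) (197.09059143066406, 148.60032653808594) 81.34380340576172
bar (611.5515747070312, 66.7467269897461) (120.50340270996094, 33.77707290649414) 84.04906463623047
bar line 257 [0.6045 0.0694 0.1343] 8.398911366947397 0.007496432289564925 0.12747908278861178 ztop 0.13821870798337973
plate (0.05, 0.062) 64 [0.4915 0.0871 0.0563] 7.242986566163119 ((489.0525817871094, 84.39702606201172), (77.28424835205078, 7.066427230834961), 81.84211730957031)
plate (0.062, 0.075) 110 [0.4889 0.0843 0.0677] 8.220013228868478 ((488.0362243652344, 83.90648651123047), (79.57971954345703, 10.532234191894531), 81.1562728881836)
side frame (703.0980224609375, 52.02791976928711) (201.66424560546875, 144.43508911132812) 81.5045166015625
bar (610.13720703125, 64.08661651611328) (120.9401626586914, 30.538585662841797) 80.08773040771484
bar line 85 [0.6019 0.0595 0.1347] 8.628709470431986 0.006198203557503668 0.1224915190223207 ztop 0.13820222918745007
plate (0.05, 0.062) 16 [0.4879 0.0701 0.0556] 11.23906286986262 ((490.1763916015625, 80.119140625), (75.03299713134766, 5.28944730758667), 77.4845962524414)
plate (0.062, 0.075) 39 [0.4873 0.0802 0.0682] 8.463130953747237 ((487.1669921875, 81.6322021484375), (75.36929321289062, 8.146903038024902), 81.29814147949219)
wristcam in tool [ 0.068 -0.    -0.123]
```

>>> servo_tool --steps '[{"tx": 1.6, "ty": -2.45, "yaw": 0.5, "claw": 0}, {"tx": 1.6, "ty": -2.45, "yaw": 0.5, "claw": 0}, {"tx": 1.6, "ty": -2.45, "yaw": 0.5, "claw": 0}, {"tx": 1.6, "ty": -2.45, "yaw": 0.5, "claw": 0}, {"tx": 1.6, "ty": -2.45, "yaw": 0.5, "claw": 0}, {"tx": 1.6, "ty": -2.45, "yaw": 0.5, "claw": 0}, {"tx": 1.6, "ty": -2.45, "yaw": 0.5, "claw": 0}, {"tx": 1.6, "ty": -2.45, "yaw": 0.5, "claw": 0}, {"tx": 1.6, "ty": -2.45, "yaw": 0.5, "claw": 0}, {"tx": 1.6, "ty": -2.45, "yaw": 0.5, "claw": 0}, {"tx": 1.6, "ty": -2.45, "yaw": 0.5, "claw": 0}, {"tx": 1.6, "ty": -2.45, "yaw": 0.5, "claw": 0}, {"tx": 1.6, "ty": -2.45, "claw": 0}, {"tx": 1.6, "ty": -2.45, "claw": 0}, {"tx": 1.6, "ty": -2.45, "claw": 0}, {"tx": 1.6, "ty": -2.45, "claw": 0}, {"tx": 1.6, "ty": -2.45, "claw": 0}, {"tx": 1.6, "ty": -2.45, "claw": 0}, {"claw": 0}, {"claw": 0}]'

```text
invalid input at $.steps[0]: expected keys tx, ty, tz, yaw, claw
```

>>> servo_tool --steps '[{"tx": 1.6, "ty": -2.45, "tz": 0, "yaw": 0.5, "claw": 0}, {"tx": 1.6, "ty": -2.45, "tz": 0, "yaw": 0.5, "claw": 0}, {"tx": 1.6, "ty": -2.45, "tz": 0, "yaw": 0.5, "claw": 0}, {"tx": 1.6, "ty": -2.45, "tz": 0, "yaw": 0.5, "claw": 0}, {"tx": 1.6, "ty": -2.45, "tz": 0, "yaw": 0.5, "claw": 0}, {"tx": 1.6, "ty": -2.45, "tz": 0, "yaw": 0.5, "claw": 0}, {"tx": 1.6, "ty": -2.45, "tz": 0, "yaw": 0.5, "claw": 0}, {"tx": 1.6, "ty": -2.45, "tz": 0, "yaw": 0.5, "claw": 0}, {"tx": 1.6, "ty": -2.45, "tz": 0, "yaw": 0.5, "claw": 0}, {"tx": 1.6, "ty": -2.45, "tz": 0, "yaw": 0.5, "claw": 0}, {"tx": 1.6, "ty": -2.45, "tz": 0, "yaw": 0.5, "claw": 0}, {"tx": 1.6, "ty": -2.45, "tz": 0, "yaw": 0.5, "claw": 0}, {"tx": 1.6, "ty": -2.45, "tz": 0, "yaw": 0, "claw": 0}, {"tx": 1.6, "ty": -2.45, "tz": 0, "yaw": 0, "claw": 0}, {"tx": 1.6, "ty": -2.45, "tz": 0, "yaw": 0, "claw": 0}, {"tx": 1.6, "ty": -2.45, "tz": 0, "yaw": 0, "claw": 0}, {"tx": 1.6, "ty": -2.45, "tz": 0, "yaw": 0, "claw": 0}, {"tx": 1.6, "ty": -2.45, "tz": 0, "yaw": 0, "claw": 0}, {"tx": 0, "ty": 0, "tz": 0, "yaw": 0, "claw": 0}, {"tx": 0, "ty": 0, "tz": 0, "yaw": 0, "claw": 0}]'

```text
time_s: 2.1
position: [0.4243, 0.0917, 0.25]
tool_rot: [[-0.989, 0.147, -0.001], [0.147, 0.989, 0.0], [0.001, 0.0, -1.0]]
ft_force: [-0.0, 0.7, -0.7]
grip_width: -0.0003
gripper_force: 0.0
```

>>> servo_tool --steps '[{"tx": 0, "ty": 0, "tz": -3, "yaw": 0, "claw": 0}, {"tx": 0, "ty": 0, "tz": -3, "yaw": 0, "claw": 0}, {"tx": 0, "ty": 0, "tz": -3, "yaw": 0, "claw": 0}, {"tx": 0, "ty": 0, "tz": -3, "yaw": 0, "claw": 0}, {"tx": 0, "ty": 0, "tz": -3, "yaw": 0, "claw": 0}, {"tx": 0, "ty": 0.1, "tz": -3, "yaw": 0, "claw": 0}, {"tx": 0, "ty": 0, "tz": -2.5, "yaw": 0, "claw": 0}, {"tx": 1, "ty": -0.15, "tz": 0, "yaw": 0, "claw": 0}, {"tx": 1, "ty": -0.15, "tz": 0, "yaw": 0, "claw": 0}, {"tx": 1, "ty": -0.15, "tz": 0, "yaw": 0, "claw": 0}, {"tx": 1, "ty": -0.15, "tz": 0, "yaw": 0, "claw": 0}, {"tx": 0.5, "ty": -0.07, "tz": 0, "yaw": 0, "claw": 0}, {"tx": 0.5, "ty": -0.07, "tz": 0, "yaw": 0, "claw": 0}, {"tx": 0.5, "ty": -0.07, "tz": 0, "yaw": 0, "claw": 0}, {"tx": 0, "ty": 0, "tz": 0, "yaw": 0, "claw": 0}]'

```text
time_s: 3.6
position: [0.4802, 0.0845, 0.0455]
tool_rot: [[-0.989, 0.146, 0.001], [0.146, 0.989, -0.0], [-0.001, 0.0, -1.0]]
ft_force: [1.1, -0.3, 0.3]
grip_width: -0.0004
gripper_force: 0.0
```

>>> servo_tool --steps '[{"tx": 0.4, "ty": -0.06, "tz": 0, "yaw": 0, "claw": 0}, {"tx": 0.4, "ty": -0.06, "tz": 0, "yaw": 0, "claw": 0}, {"tx": 0.4, "ty": -0.06, "tz": 0, "yaw": 0, "claw": 0}, {"tx": 0.4, "ty": -0.06, "tz": 0, "yaw": 0, "claw": 0}, {"tx": 0.3, "ty": -0.04, "tz": 0, "yaw": 0, "claw": 0}, {"tx": 0.2, "ty": -0.03, "tz": 0, "yaw": 0, "claw": 0}, {"tx": 0.2, "ty": -0.03, "tz": 0, "yaw": 0, "claw": 0}, {"tx": 0, "ty": 0, "tz": 0, "yaw": 0, "claw": 0}]'

```text
time_s: 4.4
position: [0.503, 0.0812, 0.0454]
tool_rot: [[-0.989, 0.146, 0.001], [0.146, 0.989, -0.0], [-0.001, 0.0, -1.0]]
ft_force: [0.1, -1.2, 1.6]
grip_width: 0.0002
gripper_force: 0.0
```

>>> servo_tool --steps '[{"tx": 0.2, "ty": -0.03, "tz": 0, "yaw": 0, "claw": 0}, {"tx": 0.2, "ty": -0.03, "tz": 0, "yaw": 0, "claw": 0}, {"tx": 0.2, "ty": -0.03, "tz": 0, "yaw": 0, "claw": 0}]'

```text
time_s: 4.7
position: [0.5086, 0.0804, 0.0453]
tool_rot: [[-0.989, 0.146, -0.0], [0.146, 0.989, 0.0], [0.0, -0.0, -1.0]]
ft_force: [-1.8, 0.9, 3.4]
grip_width: -0.0001
gripper_force: 0.0
```

Run:
```python
from h import *
o=env.observe();print(o["ft_force"],o["position"])
im,P=cloud("scene"); cv2.imwrite("pics/s1.png",cv2.resize(im[170:330,160:330,::-1],None,fx=3,fy=3))
```

```text
[-1.82266733  0.94521397  3.39419001] [0.5085733  0.08037693 0.04534242]
```

View pics/s1.png

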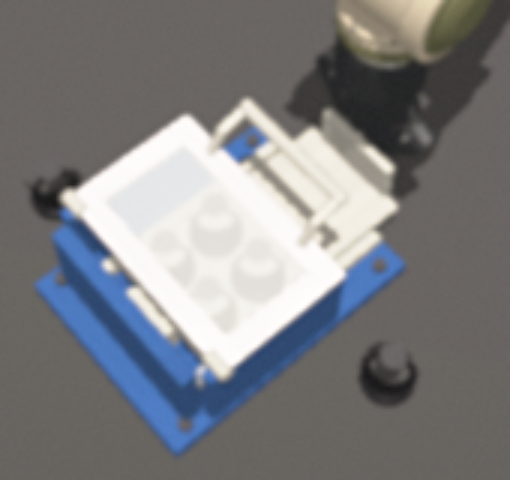

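The crop shows the gripper against the plate's outer face (crop ~(360,140)). The slide has moved in and the bed's front edge is now visible at (385,265). The guard is still down. I'll continue slowly until the stop is felt.

>>> servo_tool --steps '[{"tx": 0.15, "ty": -0.02, "tz": 0, "yaw": 0, "claw": 0}, {"tx": 0.15, "ty": -0.02, "tz": 0, "yaw": 0, "claw": 0}, {"tx": 0.1, "ty": -0.02, "tz": 0, "yaw": 0, "claw": 0}]'

```text
time_s: 5.05
position: [0.5104, 0.0801, 0.0452]
tool_rot: [[-0.989, 0.145, -0.005], [0.145, 0.989, 0.001], [0.005, -0.0, -1.0]]
ft_force: [-14.4, 1.7, 11.0]
grip_width: 0.0003
gripper_force: 0.0
```

>>> servo_tool --steps '[{"tx": 0.1, "ty": -0.01, "tz": 0, "yaw": 0, "claw": 0}, {"tx": 0, "ty": 0, "tz": 0, "yaw": 0, "claw": 0}]'

```text
time_s: 5.25
position: [0.5104, 0.0802, 0.045]
tool_rot: [[-0.989, 0.145, -0.007], [0.145, 0.989, 0.001], [0.007, -0.0, -1.0]]
ft_force: [-14.2, 1.3, 10.0]
grip_width: 0.0001
gripper_force: 0.0
```

>>> servo_tool --steps '[{"tx": 0.1, "ty": -0.01, "tz": 0, "yaw": 0, "claw": 0}, {"tx": 0.1, "ty": -0.02, "tz": 0, "yaw": 0, "claw": 0}, {"tx": 0, "ty": 0, "tz": 0, "yaw": 0, "claw": 0}]'

```text
time_s: 5.55
position: [0.5104, 0.0802, 0.045]
tool_rot: [[-0.989, 0.145, -0.012], [0.145, 0.989, 0.001], [0.012, -0.001, -1.0]]
ft_force: [-24.2, 1.1, 17.4]
grip_width: -0.0001
gripper_force: 0.0
```

>>> servo_tool --steps '[{"tx": -0.5, "ty": 0.07, "tz": 0, "yaw": 0, "claw": 0}, {"tx": -1, "ty": 0.15, "tz": 0, "yaw": 0, "claw": 0}, {"tx": -2, "ty": 0.3, "tz": 0, "yaw": 0, "claw": 0}, {"tx": -2, "ty": 0.3, "tz": 0, "yaw": 0, "claw": 0}, {"tx": 0, "ty": 0, "tz": 3, "yaw": 0, "claw": 0}, {"tx": 0, "ty": 0, "tz": 4, "yaw": 0, "claw": 0}, {"tx": 0, "ty": 0, "tz": 4, "yaw": 0, "claw": 0}, {"tx": 0, "ty": 0, "tz": 4, "yaw": -7, "claw": 5}, {"tx": 0, "ty": 0, "tz": 3, "yaw": -8, "claw": 5}, {"tx": 0, "ty": 0, "tz": 2.5, "yaw": -8, "claw": 5}, {"tx": 0, "ty": 0, "tz": 0, "yaw": -8, "claw": 5}, {"tx": 0, "ty": 0, "tz": 0, "yaw": -8, "claw": 5}, {"tx": 0, "ty": 0, "tz": 0, "yaw": -8, "claw": 5}, {"tx": 0, "ty": 0, "tz": 0, "yaw": -8, "claw": 5}, {"tx": 0, "ty": 0, "tz": 0, "yaw": -8, "claw": 5}, {"tx": 0, "ty": 0, "tz": 0, "yaw": -8, "claw": 5}, {"tx": 0, "ty": 0, "tz": 0, "yaw": -8, "claw": 5}, {"tx": 0, "ty": 0, "tz": 0, "yaw": -8, "claw": 5}, {"tx": 0, "ty": 0, "tz": 0, "yaw": -3, "claw": 5}, {"tx": 0, "ty": 0, "tz": 0, "yaw": 0, "claw": 5}]'

```text
time_s: 7.55
position: [0.4604, 0.0876, 0.2501]
tool_rot: [[0.146, 0.989, 0.0], [0.989, -0.146, -0.0], [-0.0, 0.0, -1.0]]
ft_force: [0.3, 0.2, 0.3]
grip_width: 0.0501
gripper_force: 0.0
```

```bash
cat > m.py <<'E'
from h import *
o=env.observe();print(o["position"],o["tool_rot"].round(3).tolist(),o["grip_width"],o["ft_force"])
for n in("scene","side"):
    im,P=cloud(n); np.savez(n+"1.npz",im=im,P=P); P=P.reshape(-1,3); P=P[np.isfinite(P[:,0])]
    box=lambda x0,x1,y0,y1,z0,z1: P[(P>[x0,y0,z0]).all(1)&(P<[x1,y1,z1]).all(1)]
    q=box(.46,.56,.0,.16,.062,.073); print(n,"plate",len(q),cv2.minAreaRect(q[:,:2].astype(np.float32)*1000) if len(q)>5 else 0)
    b=box(.585,.64,-.02,.15,.127,.145); b=b[b[:,0]-.14*(b[:,1]-.065)<.614]
    if len(b)>9:
        print("bar",len(b),b.mean(0).round(4),b[:,1].min(),b[:,1].max(),cv2.minAreaRect(b[:,:2].astype(np.float32)*1000))
E
python3 m.py
```

```text
[0.46041164 0.08756333 0.25012863] [[0.146, 0.989, 0.0], [0.989, -0.146, -0.0], [-0.0, 0.0, -1.0]] 0.05005800950291715 [0.324769  0.1578857 0.3197324]
scene plate 116 ((527.1322021484375, 77.67190551757812), (79.00041198730469, 9.729547500610352), 81.75558471679688)
bar 255 [0.6043 0.0693 0.1342] 0.007608729984833806 0.12655897032499105 ((604.578857421875, 67.20497131347656), (118.67778778076172, 17.91817855834961), 82.06730651855469)
side plate 40 ((526.7039184570312, 76.67481994628906), (76.8978042602539, 8.180855751037598), 81.03897094726562)
bar 85 [0.6021 0.0599 0.1344] 0.005801417769299211 0.12140226377730146 ((603.9060668945312, 64.62520599365234), (116.45826721191406, 16.776275634765625), 80.95631408691406)
```

>>> servo_tool --steps '[{"tx": 2, "ty": -0.3, "tz": 0, "yaw": 0, "claw": 5}, {"tx": 2, "ty": -0.3, "tz": 0, "yaw": 0, "claw": 5}, {"tx": 2, "ty": -0.3, "tz": 0, "yaw": 0, "claw": 5}, {"tx": 2, "ty": -0.3, "tz": 0, "yaw": 0, "claw": 5}, {"tx": 2, "ty": -0.3, "tz": 0, "yaw": 0, "claw": 5}, {"tx": 2, "ty": -0.3, "tz": 0, "yaw": 0, "claw": 5}, {"tx": 2.35, "ty": -0.35, "tz": 0, "yaw": 0, "claw": 5}, {"tx": 0, "ty": 0, "tz": -2, "yaw": 0, "claw": 5}, {"tx": 0, "ty": 0, "tz": -2, "yaw": 0, "claw": 5}, {"tx": 0, "ty": 0, "tz": -2, "yaw": 0, "claw": 5}, {"tx": 0, "ty": 0, "tz": -2, "yaw": 0, "claw": 5}, {"tx": 0, "ty": 0, "tz": -1.5, "yaw": 0, "claw": 5}, {"tx": 0, "ty": 0, "tz": -1.2, "yaw": 0, "claw": 5}, {"tx": 0, "ty": 0, "tz": -1.0, "yaw": 0, "claw": 5}, {"tx": 0, "ty": 0, "tz": 0, "yaw": 0, "claw": 5}]'

```text
time_s: 9.15
position: [0.6036, 0.0661, 0.1321]
tool_rot: [[0.145, 0.989, -0.002], [0.989, -0.145, 0.0], [-0.0, -0.002, -1.0]]
ft_force: [-0.7, 0.4, 0.4]
grip_width: 0.0501
gripper_force: 0.0
```

Run:
```python
from h import *
o=env.observe();print(o["position"],o["ft_force"])
im,P=cloud("scene"); im2,_=cloud("side")
a=cv2.resize(im[150:320,160:330],(480,480));b=cv2.resize(im2[120:230,230:350],(320,293))
c=np.zeros((480,800,3),np.uint8);c[:,:480]=a;c[:293,480:]=b
cv2.imwrite("pics/g1.png",c[...,::-1])
```

```text
[0.6035777  0.06606856 0.13214455] [-0.6830782   0.38433938  0.43548432]
```

View pics/g1.png

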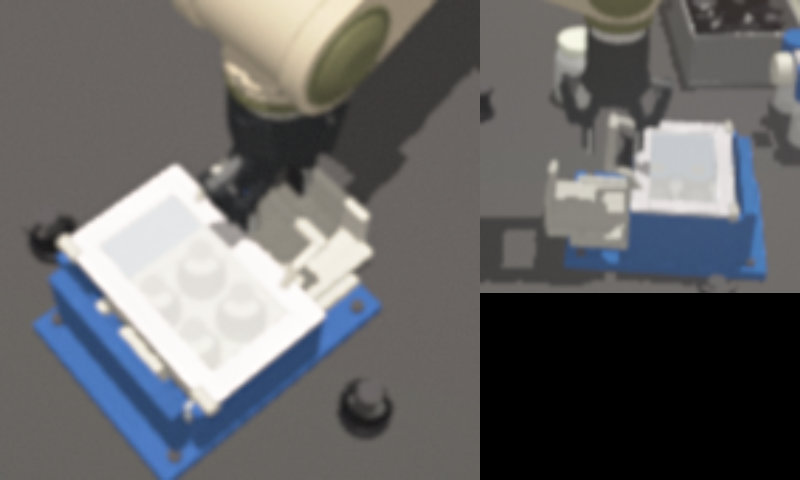

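The open jaws straddle the bar: the fingers are at (590,95) and (655,100) in the side crop, with the bar between them at (620,120). No contact force shows, so I'll close.

>>> servo_tool --steps '[{"tx": 0, "ty": 0, "tz": 0, "yaw": 0, "claw": 0.6}, {"tx": 0, "ty": 0, "tz": 0, "yaw": 0, "claw": 0.6}, {"tx": 0, "ty": 0, "tz": 0, "yaw": 0, "claw": 0.6}, {"tx": 0, "ty": 0, "tz": 0, "yaw": 0, "claw": 0.6}, {"tx": 0, "ty": 0, "tz": 0, "yaw": 0, "claw": 0.6}, {"tx": 0, "ty": 0, "tz": 0, "yaw": 0, "claw": 0.6}]' --newtons 40

```text
time_s: 9.85
position: [0.6015, 0.0665, 0.1334]
tool_rot: [[0.145, 0.989, -0.006], [0.989, -0.145, 0.0], [-0.001, -0.006, -1.0]]
ft_force: [-12.0, 0.4, 6.7]
grip_width: 0.0104
gripper_force: 39.1
```

>>> servo_tool --steps '[{"tx": -0.2, "ty": 0.03, "tz": 0, "yaw": 0, "claw": 0.6}, {"tx": 0.2, "ty": -0.03, "tz": 0.78, "yaw": 0, "claw": 0.6}, {"tx": 0.2, "ty": -0.03, "tz": 0.77, "yaw": 0, "claw": 0.6}, {"tx": 0.27, "ty": -0.04, "tz": 0.75, "yaw": 0, "claw": 0.6}, {"tx": 0.27, "ty": -0.04, "tz": 0.75, "yaw": 0, "claw": 0.6}, {"tx": 0, "ty": 0, "tz": 0, "yaw": 0, "claw": 0.6}]' --newtons 50

```text
time_s: 10.45
position: [0.6105, 0.0652, 0.1648]
tool_rot: [[0.145, 0.989, -0.003], [0.989, -0.145, 0.0], [-0.0, -0.003, -1.0]]
ft_force: [-8.7, 0.7, 0.8]
grip_width: 0.0104
gripper_force: 48.8
```

Run:
```python
from h import *
o=env.observe();print(o["position"],o["ft_force"])
im,P=cloud("scene"); im2,_=cloud("side")
a=cv2.resize(im[150:320,160:330],(480,480));b=cv2.resize(im2[120:230,230:350],(320,293))
c=np.zeros((480,800,3),np.uint8);c[:,:480]=a;c[:293,480:]=b
cv2.imwrite("pics/g2.png",c[...,::-1])
```

```text
[0.6104707  0.06515196 0.16478972] [-8.71478522  0.71886132  0.75525736]
```

View pics/g2.png

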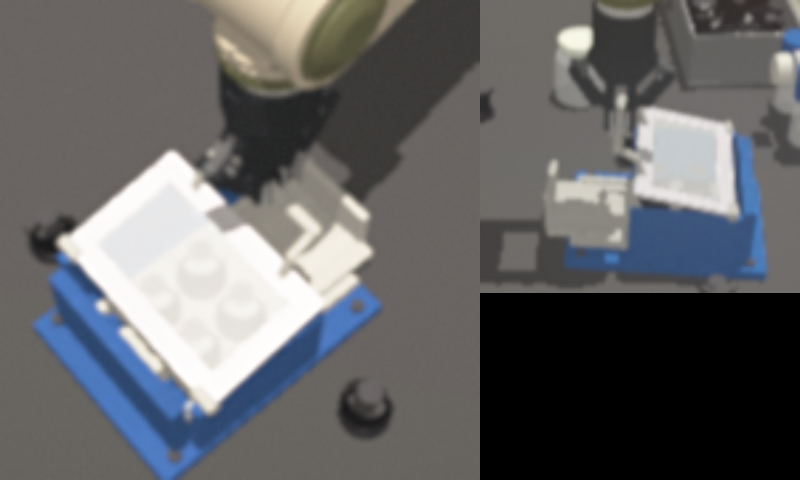

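The guard is lifting with the bar in the jaws: in the side crop its near edge is up at (640,110), about 12°. I'll continue along the arc.

>>> servo_tool --steps '[{"tx": 0.25, "ty": -0.04, "tz": 0.72, "yaw": 0, "claw": 0.6}, {"tx": 0.3, "ty": -0.04, "tz": 0.72, "yaw": 0, "claw": 0.6}, {"tx": 0.4, "ty": -0.06, "tz": 0.68, "yaw": 0, "claw": 0.6}, {"tx": 0.4, "ty": -0.06, "tz": 0.67, "yaw": 0, "claw": 0.6}, {"tx": 0.49, "ty": -0.07, "tz": 0.63, "yaw": 0, "claw": 0.6}, {"tx": 0.49, "ty": -0.07, "tz": 0.63, "yaw": 0, "claw": 0.6}, {"tx": 0, "ty": 0, "tz": 0, "yaw": 0, "claw": 0.6}]'

```text
time_s: 11.25
position: [0.6346, 0.0616, 0.2062]
tool_rot: [[0.146, 0.989, -0.0], [0.989, -0.146, -0.0], [-0.0, -0.0, -1.0]]
ft_force: [-9.9, 0.6, 2.7]
grip_width: 0.0099
gripper_force: 49.2
```

>>> servo_tool --steps '[{"tx": 0.5, "ty": -0.07, "tz": 0.6, "yaw": 0, "claw": 0.6}, {"tx": 0.52, "ty": -0.08, "tz": 0.6, "yaw": 0, "claw": 0.6}, {"tx": 0.6, "ty": -0.09, "tz": 0.51, "yaw": 0, "claw": 0.6}, {"tx": 0.61, "ty": -0.09, "tz": 0.51, "yaw": 0, "claw": 0.6}, {"tx": 0.66, "ty": -0.1, "tz": 0.45, "yaw": 0, "claw": 0.6}, {"tx": 0.66, "ty": -0.1, "tz": 0.44, "yaw": 0, "claw": 0.6}, {"tx": 0, "ty": 0, "tz": 0, "yaw": 0, "claw": 0.6}]'

```text
time_s: 11.95
position: [0.6704, 0.0563, 0.239]
tool_rot: [[0.145, 0.989, 0.002], [0.989, -0.145, -0.0], [0.0, 0.002, -1.0]]
ft_force: [-12.2, -0.1, 11.3]
grip_width: 0.0099
gripper_force: 49.8
```

```bash
cat > ang.py <<'E'
from h import *
u=np.array([.9893,-.146]);v=np.array([.146,.9893]);O=np.array([.6925,.0535])
o=env.observe();p=o["position"];print(p,o["ft_force"],o["grip_width"],o["gripper_force"])
a=(p[:2]-O)@u-.06;h=p[2]-.1;print("tcp from hinge",a,h,"ang",np.degrees(np.arctan2(h,-a))-11.31, np.hypot(a,h))
out=[]
for n in("scene","side"):
    im,P=cloud(n); out.append(im); Q=P.reshape(-1,3); Q=Q[np.isfinite(Q[:,0])]
    X=(Q[:,:2]-O)@u-.06; Y=(Q[:,:2]-O)@v; Z=Q[:,2]-.1
    m=(abs(Y)<.1)&(abs(Y)>.065)&(X>-.115)&(X<.0)&(Z>.03)&(Z<.16)   # side rails of the frame
    for s in(-1,1):
        k=m&(Y*s>0)
        if k.sum()>20:
            d=cv2.fitLine(np.c_[X[k],Z[k]].astype(np.float32),cv2.DIST_HUBER,0,.001,.001).ravel(); print(n,s,k.sum(),"deg",np.degrees(np.arctan2(abs(d[1]),abs(d[0]))),d)
import sys
a=cv2.resize(out[0][150:320,160:330],(480,480));b=cv2.resize(out[1][110:230,230:350],(320,320))
c=np.zeros((480,800,3),np.uint8);c[:,:480]=a;c[:320,480:]=b
cv2.imwrite(f"pics/{sys.argv[1]}.png",c[...,::-1])
E
python3 ang.py g3
```

```text
[0.67035417 0.05627818 0.23899639] [-12.17686427  -0.07696502  11.31306731] 0.0099261947164891 49.78457808494568
tcp from hinge -0.08231448232934888 0.13899638915671944 ang 48.055732224173596 0.16154154326288603
scene -1 286 deg 47.481075 [ 0.6758337  -0.7370541  -0.05379431  0.06032801]
scene 1 514 deg 46.793034 [ 0.6846357  -0.7288854  -0.04849331  0.05477307]
side -1 128 deg 46.358303 [ 0.6901463  -0.7236698  -0.05658323  0.06295348]
side 1 54 deg 46.843662 [ 0.6839914  -0.7294901  -0.04942753  0.05546368]
```

View pics/g3.png

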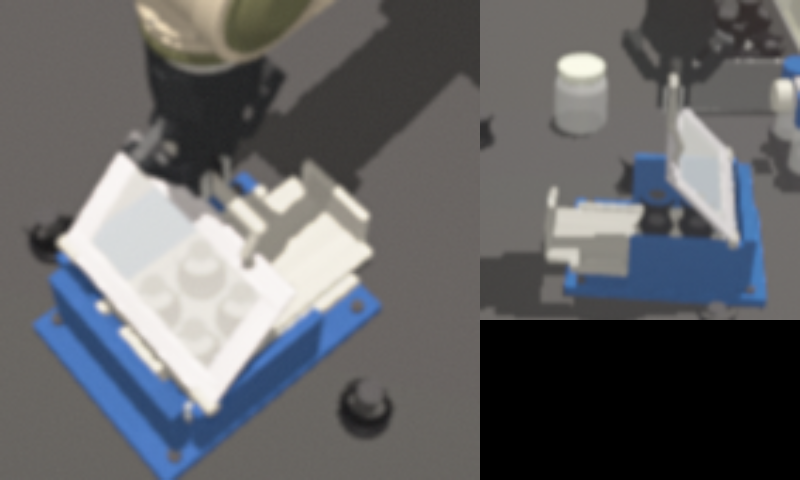

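The guard stands at about 47° with the bar still held. The wrist force shows about 16 N pressing towards the hinge, so I'll relieve it outward by about 2 mm first, then go on.

>>> servo_tool --steps '[{"tx": -0.05, "ty": 0.01, "tz": 0.1, "yaw": 0, "claw": 0.6}, {"tx": -0.05, "ty": 0.01, "tz": 0.1, "yaw": 0, "claw": 0.6}, {"tx": 0, "ty": 0, "tz": 0, "yaw": 0, "claw": 0.6}]'

```text
time_s: 12.35
position: [0.6692, 0.0564, 0.2384]
tool_rot: [[0.146, 0.989, 0.001], [0.989, -0.146, -0.0], [-0.0, 0.001, -1.0]]
ft_force: [-5.6, 0.3, 1.3]
grip_width: 0.01
gripper_force: 49.3
```

>>> servo_tool --steps '[{"tx": 0.5, "ty": -0.07, "tz": 0.31, "yaw": 0, "claw": 0.6}, {"tx": 0.5, "ty": -0.07, "tz": 0.29, "yaw": 0, "claw": 0.6}, {"tx": 0.53, "ty": -0.08, "tz": 0.27, "yaw": 0, "claw": 0.6}, {"tx": 0.53, "ty": -0.08, "tz": 0.25, "yaw": 0, "claw": 0.6}, {"tx": 0.53, "ty": -0.08, "tz": 0.23, "yaw": 0, "claw": 0.6}, {"tx": 0.53, "ty": -0.08, "tz": 0.2, "yaw": 0, "claw": 0.6}, {"tx": 0, "ty": 0, "tz": 0, "yaw": 0, "claw": 0.6}, {"tx": 0, "ty": 0, "tz": 0, "yaw": 0, "claw": 0.6}]'

```text
time_s: 13.15
position: [0.7006, 0.0518, 0.2548]
tool_rot: [[0.146, 0.989, 0.002], [0.989, -0.146, -0.0], [-0.0, 0.002, -1.0]]
ft_force: [-6.8, 0.8, 6.0]
grip_width: 0.0102
gripper_force: 49.0
```

```bash
python3 ang.py g4
```

```text
[0.7005637  0.05178852 0.25482345] [-6.80705087  0.79734182  5.99941912] 0.010172672338068529 49.00032877922058
tcp from hinge -0.05177270452547391 0.1548234485852533 ang 60.20015027802036 0.16325046145635422
scene -1 173 deg 61.507687 [ 0.4770408  -0.87888116 -0.02960729  0.05251049]
scene 1 483 deg 59.545776 [ 0.50684977 -0.86203444 -0.04801832  0.08496977]
side -1 110 deg 59.308693 [ 0.51041245 -0.8599297  -0.04095979  0.07161107]
side 1 26 deg 61.065556 [ 0.48380855 -0.87517387 -0.02433422  0.04444071]
```

View pics/g4.png

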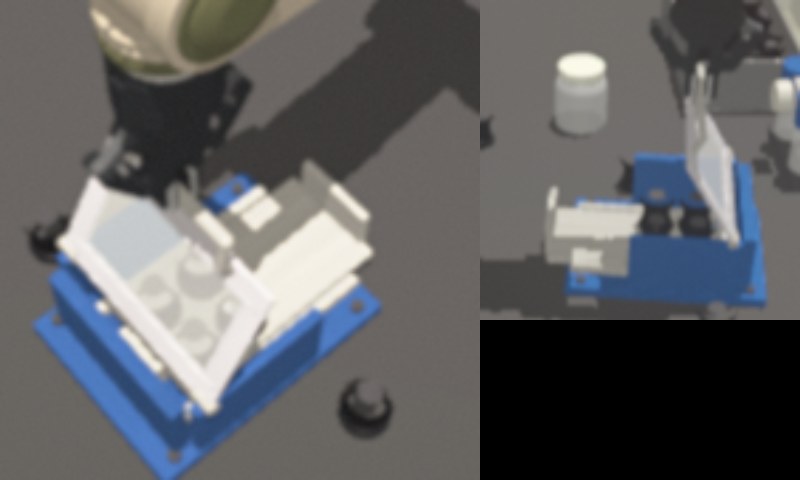

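The guard is at about 60°, the slide is still home and the bar is in the jaws, at (700,75) in the side crop. I'll locate the bar directly to check the angle and how deep it sits in the pads.

Run:
```python
from h import *
u=np.array([.9893,-.146]);v=np.array([.146,.9893]);O=np.array([.6925,.0535])
for n in("scene","side"):
    im,P=cloud(n); Q=P.reshape(-1,3); Q=Q[np.isfinite(Q[:,0])]
    X=(Q[:,:2]-O)@u-.06; Y=(Q[:,:2]-O)@v; Z=Q[:,2]-.1
    for lo,hi in((-.06,-.025),(.025,.06)):
        k=(Y>lo)&(Y<hi)&(X>-.09)&(X<-.02)&(Z>.115)&(Z<.175)
        if k.sum()>4: print(n,lo,k.sum(),X[k].mean().round(4),Z[k].mean().round(4),np.percentile(X[k],[5,95]).round(4),np.percentile(Z[k],[5,50,95]).round(4))
    # plane of frame: rails + near edge; fit plane
    k=(abs(Y)<.098)&(abs(Y)>.07)&(X>-.115)&(X<0)&(Z>.02)&(Z<.125)
    A=np.c_[X[k],Y[k],Z[k]]; c=np.median(A,0)
    for _ in range(5):
        nrm=np.linalg.svd(A-A.mean(0),full_matrices=False)[2][2]; r=abs((A-A.mean(0))@nrm); A=A[r<max(.004,2*np.median(r))]
    print("plane",len(A),nrm.round(3),"deg",np.degrees(np.arctan2(abs(nrm[0]),abs(nrm[2]))),"rms",r.std())
    k=(Y<.1)&(Y>-.1)&(X>-.18)&(X<-.11)&(Z>-.04)&(Z<-.027); print("plate",k.sum(),(X[(X<-.2)&(X>-.27)&(abs(Y)<.05)&(Z>-.04)&(Z<-.027)]+.06).mean())
```

```text
scene -0.06 14 -0.0465 0.1409 [-0.0485 -0.0456] [0.1296 0.1434 0.1502]
scene 0.025 136 -0.0488 0.1434 [-0.0552 -0.0427] [0.1208 0.1489 0.152 ]
plane 620 [-0.863  0.003 -0.505] deg 59.656391882178504 rms 0.000780665158687503
plate 9 -0.16628618978084297
side -0.06 52 -0.05 0.1398 [-0.056  -0.0445] [0.1177 0.1454 0.1518]
side 0.025 10 -0.0504 0.151 [-0.0521 -0.0486] [0.1497 0.151  0.1526]
plane 134 [-0.86   0.007 -0.511] deg 59.27032214860223 rms 0.0009253825800787913
plate 27 -0.1672318304417481
```

>>> servo_tool --steps '[{"tx": 0.1, "ty": -0.01, "tz": 0, "yaw": 0, "claw": 0.6}, {"tx": 0, "ty": 0, "tz": 0, "yaw": 0, "claw": 0.6}, {"tx": 0, "ty": 0, "tz": 0, "yaw": 0, "claw": 0.6}, {"tx": 0, "ty": 0, "tz": 0, "yaw": 0, "claw": 0.6}, {"tx": 0, "ty": 0, "tz": 0, "yaw": 0, "claw": 0.6}, {"tx": 0, "ty": 0, "tz": 0, "yaw": 0, "claw": 0.6}, {"tx": 0, "ty": 0, "tz": 0, "yaw": 0, "claw": 0.6}, {"tx": 0, "ty": 0, "tz": 0, "yaw": 0, "claw": 0.6}, {"tx": 0, "ty": 0, "tz": 0, "yaw": 0, "claw": 0.6}, {"tx": 0, "ty": 0, "tz": 0, "yaw": 0, "claw": 0.6}]' --newtons 60

```text
time_s: 14.35
position: [0.7013, 0.0517, 0.2551]
tool_rot: [[0.146, 0.989, 0.002], [0.989, -0.146, -0.0], [-0.0, 0.002, -1.0]]
ft_force: [-7.8, 0.3, 7.4]
grip_width: 0.0094
gripper_force: 59.7
```

```bash
python3 ang.py g5
```

```text
[0.70129023 0.05168462 0.25509888] [-7.79975361  0.31202601  7.37073327] 0.00942229957920645 59.71302151679993
tcp from hinge -0.05103877861056164 0.15509888400893537 ang 60.47504592909061 0.16328080335077702
scene -1 170 deg 61.470375 [ 0.47761306 -0.8785703  -0.02904921  0.05185418]
scene 1 475 deg 59.857056 [ 0.502159   -0.8647753  -0.03644422  0.06605146]
side -1 107 deg 59.55432 [ 0.5067212  -0.86211    -0.04585249  0.08137332]
side 1 26 deg 59.517426 [ 0.50727624 -0.8617835  -0.02638047  0.04876942]
```

The hold is steady at 60° and the slide is home, so I'm handing the job in.

```bash
python3 -c "
from rig import env
print(env.close_job())"
```

```text
the job is handed in; nothing more can be done
None
```

I pushed the slide home with the guard down until it pressed rigidly on its stop at about 24 N, then lifted the guard, and I handed the job in with the arm still holding the guard by its bar at about 60° (camera fits 59.5–61.5°); nothing else on the bench was touched.

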